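Put the micrometer setting rods back in their case in order of length

TASK

Put the four loose micrometer setting rods back into their wooden case, each lying fully down in the trough cut to its own length, so that they lie side by side in order from the shortest to the longest. Leave the compass, the roll of tape and the film pot among them where they are.

Things in the scene. Friction and masses are not known exactly. Their poses are not given: they have to be found in the camera images.
- rod_75: the shortest of four steel micrometer setting rods: 75 mm long, 12 mm thick, black square sleeve (30 long, 18 x 18 mm) round its middle, about 82 g. Lies on the sleeve's flat, axis 9 mm above the table. Origin: middle of the rod, on its axis; x along the rod; ends alike, may lie either way round. Grip the sleeve across the rod. Its trough in the case: middle at x = 0, y = +75 mm of the case.
- rod_100: the second shortest of four steel micrometer setting rods: 100 mm long, 12 mm thick, black square sleeve (30 long, 18 x 18 mm) round its middle, about 100 g. Lies on the sleeve's flat, axis 9 mm above the table. Origin: middle of the rod, on its axis; x along the rod; ends alike, may lie either way round. Grip the sleeve across the rod. Its trough in the case: middle at x = 0, y = +25 mm of the case.
- rod_125: the second longest of four steel micrometer setting rods: 125 mm long, 12 mm thick, black square sleeve (30 long, 18 x 18 mm) round its middle, about 118 g. Lies on the sleeve's flat, axis 9 mm above the table. Origin: middle of the rod, on its axis; x along the rod; ends alike, may lie either way round. Grip the sleeve across the rod. Its trough in the case: middle at x = 0, y = -25 mm of the case.
- rod_150: the longest of four steel micrometer setting rods: 150 mm long, 12 mm thick, black square sleeve (30 long, 18 x 18 mm) round its middle, about 135 g. Lies on the sleeve's flat, axis 9 mm above the table. Origin: middle of the rod, on its axis; x along the rod; ends alike, may lie either way round. Grip the sleeve across the rod. Its trough in the case: middle at x = 0, y = -75 mm of the case.
- rod_case: fixed open dark-wood tray 188 (x) x 212 (y) x 28 mm high; origin centre of underside, z up. Four troughs along x, 50 mm apart, each 16 mm longer than its rod, 26 mm wide narrowing to 12; felt floor at z = 18 mm; seated rod's axis at z = 24 mm. A channel, x = -23 to 23 mm, floor z = 8 mm, crosses all troughs: room for sleeves and fingers. Shortest trough at +y, longest at -y.
- compass: a small round brass-coloured pocket compass, 44 mm across, 11 mm high, loose, lying among the rods; origin: centre of its underside. To be left alone.
- tape_roll: a roll of black tape lying flat, 55 mm across, 19 mm high, loose; origin: centre of its underside. To be left alone.
- strip: an obstacle: white power strip, fixed, 190 mm (its y) x 50 mm (its x) x 33 mm high, with a plug standing in it up to 60 mm high; origin: centre of its underside. Stays where it is.
- film_pot: a black plastic pot with a grey lid, 34 mm across, 50 mm high, loose, standing; origin: centre of its underside. To be left alone.
Not all that is in view belongs to the job. Leave any purple look-alike of the rod_75 alone.

How it is judged:
At the end, for the whole second after the job is handed in: Each rod lies at rest in the trough of its own length: its middle within 12 mm of the trough's middle lengthways and 8 mm sideways, its axis 20 to 28 mm above the underside of the case (seated: 24 mm) and within 0.12 rad of the trough's direction (x of rod_75 in the frame of rod_case between -0.012 and 0.012 m and y of rod_75 in the frame of rod_case between 0.067 and 0.083 m and z of rod_75 in the frame of rod_case between 0.02 and 0.028 m and angle between the x axis of each of rod_75, rod_100, rod_125, rod_150 and the x axis of rod_case, either way round below 0.12 rad and linear speed of each of rod_75, rod_100, rod_125, rod_150 below 0.02 m/s and angular speed of each of rod_75, rod_100, rod_125, rod_150 below 0.2 rad/s and x of rod_100 in the frame of rod_case between -0.012 and 0.012 m and y of rod_100 in the frame of rod_case between 0.017 and 0.033 m and z of rod_100 in the frame of rod_case between 0.02 and 0.028 m and x of rod_125 in the frame of rod_case between -0.012 and 0.012 m and y of rod_125 in the frame of rod_case between -0.033 and -0.017 m and z of rod_125 in the frame of rod_case between 0.02 and 0.028 m and x of rod_150 in the frame of rod_case between -0.012 and 0.012 m and y of rod_150 in the frame of rod_case between -0.083 and -0.067 m and z of rod_150 in the frame of rod_case between 0.02 and 0.028 m); the robot touches nothing.
It fails at once if the compass is moved by more than 25 mm (distance of compass from where it was at the start of the episode above 0.025 m).
It fails at once if the roll of tape is moved by more than 25 mm (distance of tape_roll from where it was at the start of the episode above 0.025 m).
It fails at once if the film pot is moved by more than 25 mm (distance of film_pot from where it was at the start of the episode above 0.025 m).
It also fails if it takes over 102 s, if anything falls off the work surface, if the arm or the gripper's body presses on something with over 40 N, if the wrist force passes 120 N, or if a joint passes its speed limit or range.

ROBOT

A 6-joint arm with a two-finger parallel gripper is mounted at the origin on the work surface; the furniture and walls round the work are solid. World frame = base frame: x ahead of the robot, y to its left, z up, the work surface at z = 0. Lengths are in m, angles in rad, forces in N, time in s.
With the tool pointing down it reaches from about 0.3 to 0.775 m from the base axis. Payload 14.6 kg.
Tool frame: the origin (TCP) lies midway between the tips of the shut fingers; the grasp point (between the pads) lies 19 mm behind it; z points along the fingers, y is the line along which they close (so a half turn about z gives the same grasp; the last joint's range is limited). The gripper opens to 94 mm and grips with 3 to 60 N. Pads are 16 mm wide; open, the fingers measure 119 mm over their backs; the gripper's body (75 mm by 177 mm) begins 78 mm behind the grasp point.
Start: joints at [1.28, 0.3, 1.521, -0, 1.321, -0.067], TCP at [0.122, 0.536, 0.205] pointing down, gripper open.
Joint ranges: [-3.03, 3.03], [-0.79, 2.21], [0.23, 2.52], [-1.04, 4.18], [0, 3.07], [-2.55, 2.55]. Speed limits (rad/s): [2.22, 2.22, 2.57, 3.14, 3.14, 3.14].

INTERFACE

Orientations are given as [roll, pitch, yaw] about the fixed x, y, z axes, in that order (R = Rz(yaw) Ry(pitch) Rx(roll)).
In Python, from station import * gives the robot as it stands.
- The arm moves only by the tool send_rows, never from a script. Its argument "targets" is a list of rows, each an object of numbers: "x", "y", "z": the shift along the world's x, y, z in units of 0.2 m (1.0 is 0.2 m); "spin": the turn about the world's z in units of pi/2 rad (1.0 is pi/2 rad); "claw": the finger opening in mm, from 0 to 94. A call has 1 to 20 rows; each row shifts and turns the commanded pose from where the row before left it; what a row does not reach is not made up. A row lasts 1/10 s, in which the tool goes at most 50 mm and 8.59 degrees, less where a joint would pass 70% of its speed; a pose out of reach is approached as far as the arm can. A call with a number of a shift or a turn outside -1 to 1 is refused whole. A call with a gripper value outside its range is refused whole. The fingers move at their own pace and stop on an object; "force" is the grip in N (left out, the last holds). Time passes only in rows, so rows that do not move let the fingers close. It gives the time, the measured TCP pose, the force, the opening and the grip force at its end, in the units of the state.
- get_obs(): the state, without advancing time (a new reading comes with each control period).
- camera(name): name is "side" or "top" or "wrist"; returns the picture (384x512x3 uint8, blue, green, red); there is no depth.
- camera_model(name): a dict with "fovy" (degrees; the focal length in pixels is half the picture's height over the tangent of half this angle, whatever the lens; pixels are square), "cx", "cy" (the principal point, pixels), "dist" ([k1, k2, p1, p2, k3] as OpenCV has them; the pictures are not rectified), "T" (4x4, takes a point from camera to world coordinates). Camera axes: x right, y down, z forward; pixel columns grow to the right and rows downward; lengths in m; the calibration is good to about 2 mm. A picture is of the moment at which its call begins: read the wrist's pose just before it. camera_model takes no time and is no camera call; for the wrist camera it gives the pose at the moment of the call.
- hand_in(): hands the job in; it is judged then, once.
The state is a dict: "time_s": time; "qpos": joint angles; "joint_vel": joint speeds; "tau": joint torques, N m; "ee_pos": TCP position; "eef_rot": TCP orientation; "force": force on the tool from outside, world axes, zero at the start; "moment": the same for the moment, N m; "grip_width": finger opening in m; "grip_force": force on a finger pad.
Only numpy, scipy, OpenCV 4.12 (cv2) and the standard library are available. Lean on these libraries where they do the work, as an engineer would, in place of code of your own. Each camera call takes 0.05 s, during which the arm holds its last target. There are 200 camera calls.

## Working session

There is one attempt and no reset: what is moved stays moved. The work goes in short steps, Python scripts to look and compute and a tool call to move; the robot and the scene stay as the last step left them, time stands still between calls to the robot, and variables do not carry over. Pictures are saved under pics/ and viewed, at most 14 in all, crops included, and the job is handed in when it is done.

Besides the shell and the picture viewer there is one more tool, called after "Call:" in YAML: its name, and indented under it one key for each argument. send_rows: Moves the arm, as the interface text tells. Its arguments: {"type":"object","properties":{"targets":{"type":"array"},"force":{"type":"number"}},"required":["targets"]}

```bash
mkdir -p pics; cat > h.py <<'E'
from station import *
import numpy as np, cv2
def model(n):
    m=camera_model(n); f=192/np.tan(np.radians(m['fovy'])/2)
    return np.array([[f,0,m['cx']],[0,f,m['cy']],[0,0,1]]),np.array(m['dist'],float),np.array(m['T'])
def ray(md,px,z):
    K,d,T=md
    p=cv2.undistortPoints(np.array(px,float).reshape(-1,1,2),K,d).reshape(-1,2)
    D=np.c_[p,np.ones(len(p))]@T[:3,:3].T; o=T[:3,3]
    return o+D*((z-o[2])/D[:,2])[:,None]
def proj(md,P):
    K,d,T=md; R=T[:3,:3].T
    return cv2.projectPoints(np.array(P,float).reshape(-1,1,3),cv2.Rodrigues(R)[0],-R@T[:3,3],K,d)[0].reshape(-1,2)
E
python3 - <<'E'
from h import *
print(get_obs())
for n in("top","side"):
    cv2.imwrite(f"pics/{n}0.png",cv2.resize(camera(n),(800,600),interpolation=cv2.INTER_CUBIC)); print(n,camera_model(n))
E
```

```text
{'time_s': 0.0, 'qpos': array([ 1.28039383e+00,  3.00512545e-01,  1.52159629e+00, -3.04630320e-05,
        1.32065123e+00, -6.66041438e-02]), 'joint_vel': array([ 7.07599534e-05,  9.11755602e-04, -9.35415176e-04,  1.18093382e-03,
       -1.71459563e-04, -1.11523163e-04]), 'tau': array([-6.27455643e-05, -5.31799936e+01, -3.52752435e+01,  7.08074123e-02,
        2.43461947e-02, -1.04155467e-04]), 'ee_pos': array([0.12200313, 0.53603352, 0.20485715]), 'eef_rot': array([-3.14042586e+00, -4.82566241e-05,  2.91780183e+00]), 'force': array([-0.31217012, -0.04779062,  0.23526427]), 'moment': array([ 0.00801667, -0.02799651, -0.02090311]), 'grip_force': 0.0, 'grip_width': 0.09387101104456469}
top {'fovy': 43.459203047263486, 'cx': 249.05409838749597, 'cy': 191.31672096686404, 'dist': array([-0.20373182,  0.        ,  0.        ,  0.        ,  0.        ]), 'T': array([[-4.28481348e-04, -9.96301819e-01,  8.59214862e-02,
         4.15072042e-01],
       [-9.99682208e-01,  2.59242673e-03,  2.50751515e-02,
         6.68850963e-03],
       [-2.52051642e-02, -8.58834368e-02, -9.95986313e-01,
         1.25015400e+00],
       [ 0.00000000e+00,  0.00000000e+00,  0.00000000e+00,
         1.00000000e+00]])}
side {'fovy': 47.5181241807171, 'cx': 249.30990345640035, 'cy': 187.6882180838766, 'dist': array([0.0312592, 0.       , 0.       , 0.       , 0.       ]), 'T': array([[ 0.95118223, -0.20598851,  0.22982839,  0.21112322],
       [-0.30841983, -0.66187905,  0.68322275, -0.89044343],
       [ 0.01138256, -0.72075298, -0.69309853,  0.93966443],
       [ 0.        ,  0.        ,  0.        ,  1.        ]])}
```

View pics/top0.png

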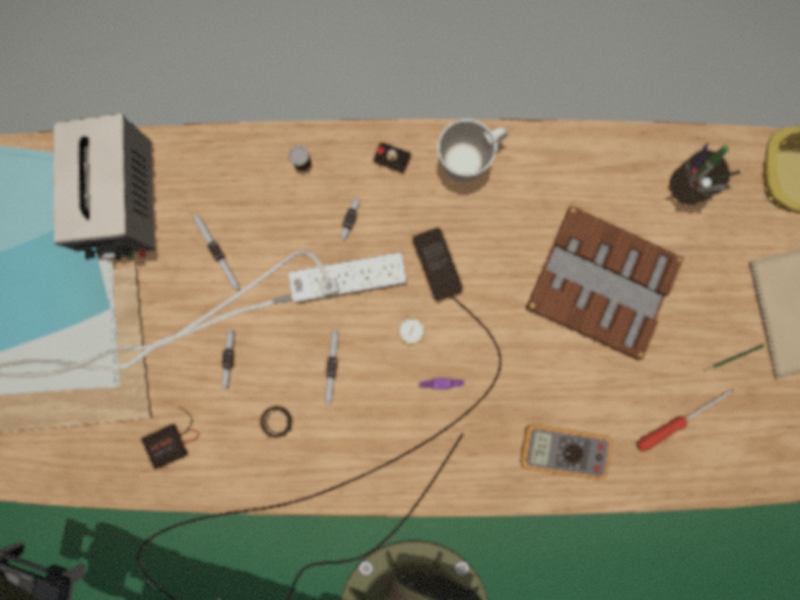

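View pics/side0.png

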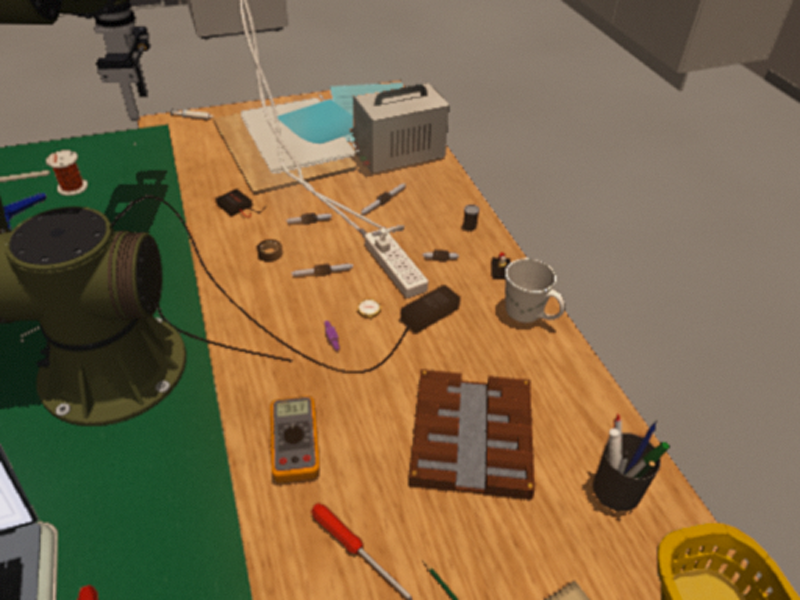

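The top view shows four black-sleeved grey rods, centred in 800 px coordinates:
- **(350,219):** about 40 px long, so rod_75.
- **(229,359):** about 57 px, so rod_100.
- **(332,367):** about 71 px, so rod_125.
- **(216,251):** about 83 px, so rod_150, with a white cable near its lower end.

Possible look-alikes are the purple piece (441,384), a dark box (165,446), a small red/black box (392,157) and the adapter (437,264). The case is at (605,282), with its short trough on the left, and the tape is at (276,421), compass at (411,331) and pot at (300,158).

```bash
cat > m.py <<'E'
from h import *
im=camera("top"); md=model("top")
lab=cv2.cvtColor(im,cv2.COLOR_BGR2LAB).astype(int)
b=lab[...,2]; L=lab[...,0]
gray=(b<138).astype(np.uint8)
seeds={'75':(350,219),'100':(229,359),'125':(332,367),'150':(216,251)}
for k,s in seeds.items():
    s=np.array(s)/1.5625; y,x=np.mgrid[:384,:512]
    near=(np.hypot(x-s[0],y-s[1])<38)
    n,l,st,c=cv2.connectedComponentsWithStats((gray*near).astype(np.uint8))
    i=l[int(s[1]),int(s[0])]; 
    dk=((L<75)&(np.hypot(x-s[0],y-s[1])<14)).astype(np.uint8)
    cs=ray(md,[x[dk>0].mean(),y[dk>0].mean()],.014)[0]
    pts=np.c_[x[l==i],y[l==i]].astype(np.float32)
    vx,vy,cx,cy=cv2.fitLine(pts,cv2.DIST_HUBER,0,.01,.01).ravel()
    t=(pts-[cx,cy])@[vx,vy]
    e=ray(md,[[cx+vx*u,cy+vy*u] for u in(t.min(),t.max())],.009)
    d=e[1]-e[0]
    print(k,'sleeve',cs.round(4),'mid',e.mean(0).round(4),'len',np.linalg.norm(d).round(4),'yaw',np.arctan2(d[1],d[0]).round(3),len(pts),dk.sum(),'r',np.hypot(*cs[:2]).round(3))
c=ray(md,np.array([[573,207],[682,259],[640,357],[528,308]])/1.5625,.028); print('case',c.round(3),c.mean(0).round(3))
for k,p,z in(('compass',(411,331),.011),('tape',(276,421),.019),('pot',(299,155),.05),('strip',(348,277),.033),('mug',(468,120),.0)): print(k,ray(md,np.array(p)/1.5625,z)[0].round(3))
cr=lambda x,y,w,h,s:cv2.resize(im[y:y+h,x:x+w],None,fx=s,fy=s,interpolation=cv2.INTER_CUBIC)
cv2.imwrite("pics/crop.png",cr(110,110,150,150,4))
E
python3 m.py
```

```text
75 sleeve [0.6596 0.1031 0.014 ] mid [0.6588 0.1047 0.009 ] len 0.0705 yaw -0.322 107 25 r 0.668
100 sleeve [0.4227 0.3062 0.014 ] mid [0.4228 0.3088 0.009 ] len 0.0922 yaw -0.095 147 38 r 0.522
125 sleeve [0.413  0.1338 0.014 ] mid [0.4107 0.134  0.009 ] len 0.117 yaw -0.097 177 7 r 0.434
150 sleeve [0.6042 0.3313 0.014 ] mid [0.6037 0.332  0.009 ] len 0.1458 yaw -2.597 209 37 r 0.689
case [[ 0.673 -0.269  0.028]
 [ 0.586 -0.454  0.028]
 [ 0.423 -0.376  0.028]
 [ 0.505 -0.189  0.028]] [ 0.547 -0.322  0.028]
compass [0.469 0.002 0.011]
tape [0.321 0.224 0.019]
pot [0.757 0.186 0.05 ]
strip [0.556 0.104 0.033]
mug [ 0.832 -0.098  0.   ]
```

View pics/crop.png

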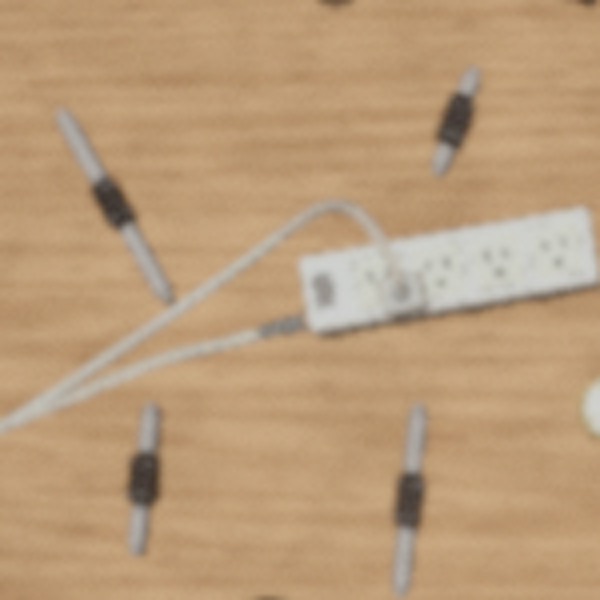

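Rods identified: lengths 70, 92, 117 and 146 mm each read slightly short, consistent with the sizes given. The cable lies beside rod_150's end, not over it, so I'll lift that rod straight up. I'm going to rod_100 first.

Call:
send_rows:
  targets:
    - {"x": 0.15,"y": -0.115,"z": -0.025,"spin": 0.008,"claw": 60}
    - {"x": 0.15,"y": -0.115,"z": -0.025,"spin": 0.008}
    - {"x": 0.15,"y": -0.115,"z": -0.025,"spin": 0.008}
    - {"x": 0.15,"y": -0.115,"z": -0.025,"spin": 0.008}
    - {"x": 0.15,"y": -0.115,"z": -0.025,"spin": 0.008}
    - {"x": 0.15,"y": -0.115,"z": -0.025,"spin": 0.008}
    - {"x": 0.15,"y": -0.115,"z": -0.025,"spin": 0.008}
    - {"x": 0.15,"y": -0.115,"z": -0.025,"spin": 0.008}
    - {"x": 0.15,"y": -0.115,"z": -0.025,"spin": 0.008}
    - {"x": 0.15,"y": -0.115,"z": -0.025,"spin": 0.008}
    - {"x": 0}
    - {"x": 0}
    - {"x": 0}

```text
schema error: expected keys x, y, z, spin, claw
```

```bash
python3 - <<'E'
from h import *
o=get_obs(); md=model("wrist"); im=camera("wrist"); cv2.imwrite("pics/w1.png",im)
print(o['ee_pos'],o['eef_rot'],o['time_s'],md[2].round(3),md[0][0,0])
E
```

```text
[0.12201512 0.5361173  0.20505277] [-3.14079291e+00 -2.88574652e-05  2.91779273e+00] 0.15 [[ 0.222  0.934  0.28   0.04 ]
 [ 0.975 -0.212 -0.066  0.554]
 [-0.002  0.288 -0.958  0.384]
 [ 0.     0.     0.     1.   ]] 314.39830354090816
```

View pics/w1.png

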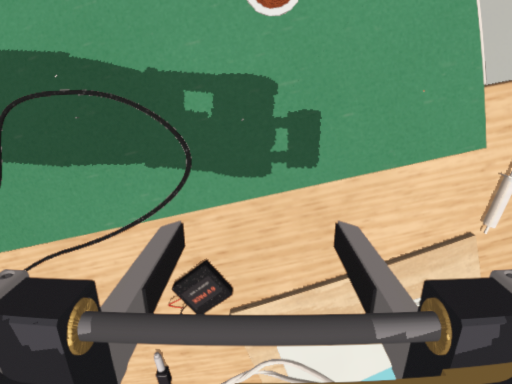

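The wrist view looks along tool +x (image up), with the finger tips near row 230 and clear space above them, so a target under the tool is visible. The move was refused because every row needs all five keys.

Call:
send_rows:
  targets:
    - {"x": 0.15,"y": -0.115,"z": -0.025,"spin": 0.008,"claw": 60}
    - {"x": 0.15,"y": -0.115,"z": -0.025,"spin": 0.008,"claw": 60}
    - {"x": 0.15,"y": -0.115,"z": -0.025,"spin": 0.008,"claw": 60}
    - {"x": 0.15,"y": -0.115,"z": -0.025,"spin": 0.008,"claw": 60}
    - {"x": 0.15,"y": -0.115,"z": -0.025,"spin": 0.008,"claw": 60}
    - {"x": 0.15,"y": -0.115,"z": -0.025,"spin": 0.008,"claw": 60}
    - {"x": 0.15,"y": -0.115,"z": -0.025,"spin": 0.008,"claw": 60}
    - {"x": 0.15,"y": -0.115,"z": -0.025,"spin": 0.008,"claw": 60}
    - {"x": 0.15,"y": -0.115,"z": -0.025,"spin": 0.008,"claw": 60}
    - {"x": 0.15,"y": -0.115,"z": -0.025,"spin": 0.008,"claw": 60}
    - {"x": 0,"y": 0,"z": 0,"spin": 0,"claw": 60}
    - {"x": 0,"y": 0,"z": 0,"spin": 0,"claw": 60}
    - {"x": 0,"y": 0,"z": 0,"spin": 0,"claw": 60}

```text
time_s: 1.5
ee_pos: [0.4215, 0.3068, 0.1555]
eef_rot: [3.142, -0.0, 3.044]
force: [-0.9, 0.0, 0.2]
grip_width: 0.0598
grip_force: 0.0
```

```bash
cat > w.py <<'E'
from h import *
import sys
# usage: w.py name x y  -> measure rod near (x,y) with the wrist camera
name=sys.argv[1]; g=np.array([float(sys.argv[2]),float(sys.argv[3])]); L0=int(name)/1000
o=get_obs(); md=model("wrist"); im=camera("wrist"); cv2.imwrite(f"pics/w{name}.png",im)
lab=cv2.cvtColor(im,cv2.COLOR_BGR2LAB).astype(int)
y,x=np.mgrid[:384,:512]
P=ray(md,np.c_[x.ravel(),y.ravel()],.009).reshape(384,512,3)
near=np.hypot(P[...,0]-g[0],P[...,1]-g[1])<L0/2+.02
m=((lab[...,2]<140)&near).astype(np.uint8)
m=cv2.morphologyEx(m,cv2.MORPH_CLOSE,np.ones((5,5),np.uint8))
n,l,st,c=cv2.connectedComponentsWithStats(m); i=1+np.argmax(st[1:,4])
q=P[l==i][:,:2].astype(np.float32)
vx,vy,cx,cy=cv2.fitLine(q,cv2.DIST_HUBER,0,.001,.001).ravel()
t=(q-[cx,cy])@[vx,vy]; mid=np.array([cx,cy])+np.array([vx,vy])*(t.min()+t.max())/2
dk=(l==i)&(lab[...,0]<80); Q=ray(md,np.c_[x[dk],y[dk]],.016)[:,:2]; s=np.array(cv2.minAreaRect(Q.astype(np.float32))[0])
yaw=np.arctan2(vy,vx); e=o['eef_rot'][2]; dy=(yaw-e+np.pi/2)%np.pi-np.pi/2
print('t',o['time_s'],'ee',o['ee_pos'].round(4),'yaw',e.round(3))
print('len',np.ptp(t).round(4),'mid',mid.round(4),'sleeve',s.round(4),dk.sum(),'rodyaw',yaw.round(3),'px',proj(md,[*s,.016]).round())
print('move units',((s-o['ee_pos'][:2])/.2).round(3),'spin',(dy/(np.pi/2)).round(3))
E
python3 w.py 100 .4227 .307
```

```text
t 1.5 ee [0.4215 0.3068 0.1555] yaw 3.044
len 0.1007 mid [0.424  0.3092] sleeve [0.4225 0.3093] 481 rodyaw -0.099 px [[262. 178.]]
move units [0.005 0.013] spin -0.001
```

View pics/w100.png

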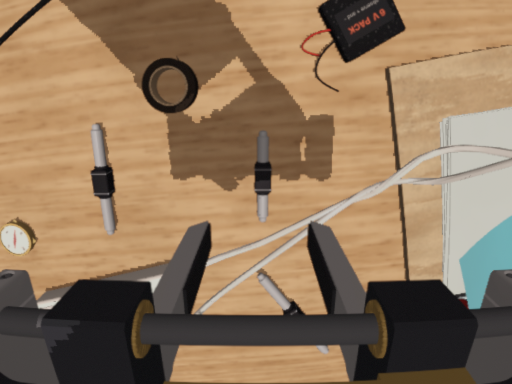

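The wrist view shows rod_100 at (262,178), 100.7 mm long. rod_125 is at (103,181), the tape at (170,85) and the compass at (17,238), all clear. Descending and gripping.

Call:
send_rows:
  force: 25
  targets:
    - {"x": 0.008,"y": 0.012,"z": -0.15,"spin": 0,"claw": 60}
    - {"x": 0,"y": 0,"z": -0.15,"spin": 0,"claw": 50}
    - {"x": 0,"y": 0,"z": -0.15,"spin": 0,"claw": 50}
    - {"x": 0,"y": 0,"z": -0.15,"spin": 0,"claw": 50}
    - {"x": 0,"y": 0,"z": -0.1,"spin": 0,"claw": 50}
    - {"x": 0,"y": 0,"z": -0.052,"spin": 0,"claw": 50}
    - {"x": 0,"y": 0,"z": 0,"spin": 0,"claw": 50}
    - {"x": 0,"y": 0,"z": 0,"spin": 0,"claw": 50}
    - {"x": 0,"y": 0,"z": 0,"spin": 0,"claw": 10}
    - {"x": 0,"y": 0,"z": 0,"spin": 0,"claw": 10}
    - {"x": 0,"y": 0,"z": 0,"spin": 0,"claw": 10}
    - {"x": 0,"y": 0,"z": 0,"spin": 0,"claw": 10}
    - {"x": 0,"y": 0,"z": 0,"spin": 0,"claw": 10}
    - {"x": 0,"y": 0,"z": 0,"spin": 0,"claw": 10}

```text
time_s: 2.95
ee_pos: [0.4238, 0.3088, 0.0053]
eef_rot: [3.141, 0.0, 3.043]
force: [-0.5, 0.1, 3.4]
grip_width: 0.0178
grip_force: 25.0
```

Call:
send_rows:
  targets:
    - {"x": 0,"y": 0,"z": 0.1,"spin": 0,"claw": 10}
    - {"x": 0,"y": 0,"z": 0.15,"spin": 0,"claw": 10}
    - {"x": 0,"y": 0,"z": 0.2,"spin": 0,"claw": 10}
    - {"x": 0,"y": 0,"z": 0.2,"spin": 0,"claw": 10}
    - {"x": 0,"y": 0,"z": 0.1,"spin": 0,"claw": 10}
    - {"x": 0,"y": 0,"z": 0,"spin": 0,"claw": 10}

```text
time_s: 3.55
ee_pos: [0.4246, 0.3092, 0.1576]
eef_rot: [3.139, 0.004, 3.043]
force: [0.1, 0.4, -1.3]
grip_width: 0.0176
grip_force: 25.0
```

Call:
send_rows:
  targets:
    - {"x": 0.042,"y": -0.19,"z": 0,"spin": -0.0137,"claw": 10}
    - {"x": 0.042,"y": -0.19,"z": 0,"spin": -0.0137,"claw": 10}
    - {"x": 0.042,"y": -0.19,"z": 0,"spin": -0.0137,"claw": 10}
    - {"x": 0.042,"y": -0.19,"z": 0,"spin": -0.0137,"claw": 10}
    - {"x": 0.042,"y": -0.19,"z": 0,"spin": -0.0137,"claw": 10}
    - {"x": 0.042,"y": -0.19,"z": 0,"spin": -0.0137,"claw": 10}
    - {"x": 0.042,"y": -0.19,"z": 0,"spin": -0.0137,"claw": 10}
    - {"x": 0.042,"y": -0.19,"z": 0,"spin": -0.0137,"claw": 10}
    - {"x": 0.042,"y": -0.19,"z": 0,"spin": -0.0137,"claw": 10}
    - {"x": 0.042,"y": -0.19,"z": 0,"spin": -0.0137,"claw": 10}
    - {"x": 0.042,"y": -0.19,"z": 0,"spin": -0.0137,"claw": 10}
    - {"x": 0.042,"y": -0.19,"z": 0,"spin": -0.0137,"claw": 10}
    - {"x": 0.042,"y": -0.19,"z": 0,"spin": -0.0137,"claw": 10}
    - {"x": 0.042,"y": -0.19,"z": 0,"spin": -0.0137,"claw": 10}
    - {"x": 0.042,"y": -0.19,"z": 0,"spin": -0.0137,"claw": 10}
    - {"x": 0.042,"y": -0.19,"z": 0,"spin": -0.0137,"claw": 10}
    - {"x": 0,"y": 0,"z": 0,"spin": 0,"claw": 10}
    - {"x": 0,"y": 0,"z": 0,"spin": 0,"claw": 10}
    - {"x": 0,"y": 0,"z": 0,"spin": 0,"claw": 10}

```text
time_s: 5.45
ee_pos: [0.5577, -0.2983, 0.1539]
eef_rot: [3.141, -0.002, 2.7]
force: [-0.1, -0.8, -0.9]
grip_width: 0.0175
grip_force: 25.0
```

```bash
python3 - <<'E'
from h import *
import pickle
o=get_obs(); md=model("wrist"); im=camera("wrist"); cv2.imwrite("pics/case1.png",cv2.resize(im,(800,600),interpolation=cv2.INTER_CUBIC))
pickle.dump((md,im),open("case1.pkl","wb"))
print(o['ee_pos'],o['eef_rot'],o['time_s'],o['grip_width'])
E
```

```text
[ 0.55774091 -0.29834745  0.1538974 ] [ 3.14129333e+00 -1.79974129e-03  2.69986413e+00] 5.45 0.017495442627868445
```

View pics/case1.png

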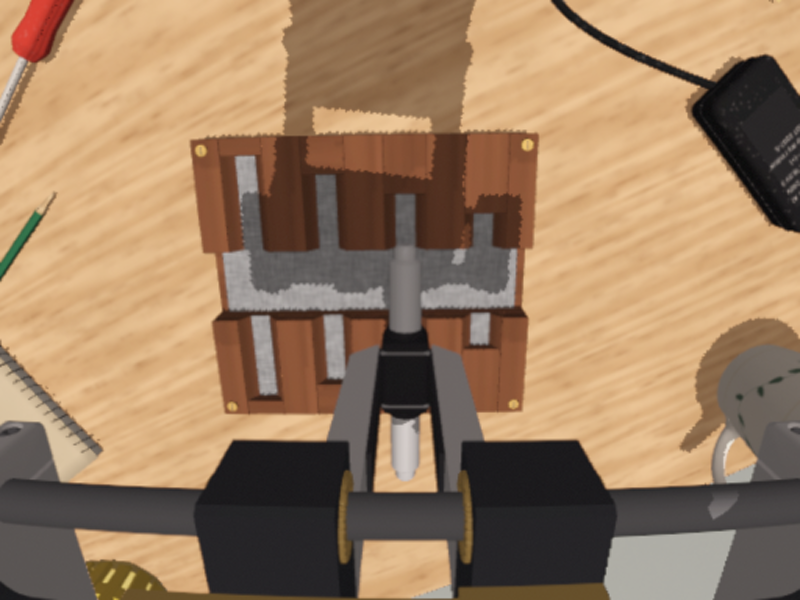

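The case is seen fully. Its top-face corners in 800 px coordinates are about (191,140), (538,133), (523,411) and (225,412), and the short trough is on the right at x≈482. The rod is held above the second-shortest trough at x≈405.

```bash
python3 - <<'E'
from h import *
import pickle
md,im=pickle.load(open("case1.pkl","rb")); s=1.5625
o=get_obs()
c=ray(md,np.array([[191,140],[538,133],[523,411],[225,412]])/s,.028)[:,:2]
print(np.linalg.norm(c-np.roll(c,-1,0),axis=1).round(4),c.mean(0).round(4))
# case axes: x = bottom - top, y = right - left
vx=(c[2]+c[3]-c[0]-c[1]); vy=(c[1]+c[2]-c[0]-c[3]); print(np.arctan2(vx[1],vx[0]),np.arctan2(vy[1],vy[0])-np.pi/2)
pins=ray(md,np.array([[201,151],[528,145],[514,405],[232,407]])/s,.028)[:,:2]; print('pins',pins.mean(0).round(4),np.linalg.norm(pins-np.roll(pins,-1,0),axis=1).round(4))
f=ray(md,np.array([[246,156],[267,394],[326,175],[336,379],[483,213],[480,345]])/s,.018)[:,:2]
a=.5*(np.arctan2(vx[1],vx[0])+np.arctan2(vy[1],vy[0])-np.pi/2); R=np.array([[np.cos(a),-np.sin(a)],[np.sin(a),np.cos(a)]])
C=(c.mean(0)+pins.mean(0))/2
print('a',a,'C',C,'troughs',((f-C)@R).round(4))
for n,y in((75,.075),(100,.025),(125,-.025),(150,-.075)): print(n,(C+R@[0,y]).round(4))
print('ee',o['ee_pos'])
E
```

```text
[0.2098 0.1869 0.2114 0.1854] [ 0.5492 -0.3213]
-0.42708263508132316 -0.430998672113873
pins [ 0.5502 -0.322 ] [0.1985 0.175  0.1991 0.1746]
a -0.4290406535975981 C [ 0.54967989 -0.32165861] troughs [[-0.0828 -0.0748]
 [ 0.0829 -0.0766]
 [-0.0699 -0.0248]
 [ 0.0711 -0.0259]
 [-0.0447  0.0745]
 [ 0.0464  0.0753]]
75 [ 0.5809 -0.2535]
100 [ 0.5601 -0.2989]
125 [ 0.5393 -0.3444]
150 [ 0.5185 -0.3899]
ee [ 0.55792377 -0.29826131  0.15437834]
```

Sizes agree (188×212 mm, troughs at ±75/±25 mm). Lowering rod_100 and releasing.

Call:
send_rows:
  targets:
    - {"x": 0.011,"y": -0.003,"z": 0,"spin": 0.008,"claw": 10}
    - {"x": 0,"y": 0,"z": -0.15,"spin": 0,"claw": 10}
    - {"x": 0,"y": 0,"z": -0.15,"spin": 0,"claw": 10}
    - {"x": 0,"y": 0,"z": -0.1,"spin": 0,"claw": 10}
    - {"x": 0,"y": 0,"z": -0.1,"spin": 0,"claw": 10}
    - {"x": 0,"y": 0,"z": -0.05,"spin": 0,"claw": 10}
    - {"x": 0,"y": 0,"z": -0.05,"spin": 0,"claw": 10}
    - {"x": 0,"y": 0,"z": -0.03,"spin": 0,"claw": 10}
    - {"x": 0,"y": 0,"z": -0.03,"spin": 0,"claw": 10}
    - {"x": 0,"y": 0,"z": 0,"spin": 0,"claw": 10}
    - {"x": 0,"y": 0,"z": 0,"spin": 0,"claw": 10}

```text
time_s: 6.6
ee_pos: [0.5605, -0.3, 0.0235]
eef_rot: [-3.142, 0.001, 2.712]
force: [0.5, 0.8, -1.4]
grip_width: 0.0179
grip_force: 25.0
```

Call:
send_rows:
  targets:
    - {"x": 0,"y": 0,"z": -0.01,"spin": 0,"claw": 10}
    - {"x": 0,"y": 0,"z": 0,"spin": 0,"claw": 10}
    - {"x": 0,"y": 0,"z": 0,"spin": 0,"claw": 32}
    - {"x": 0,"y": 0,"z": 0,"spin": 0,"claw": 32}
    - {"x": 0,"y": 0,"z": 0,"spin": 0,"claw": 32}
    - {"x": 0,"y": 0,"z": 0.05,"spin": 0,"claw": 32}
    - {"x": 0,"y": 0,"z": 0.15,"spin": 0,"claw": 32}
    - {"x": 0,"y": 0,"z": 0.2,"spin": 0,"claw": 32}
    - {"x": 0,"y": 0,"z": 0.2,"spin": 0,"claw": 50}
    - {"x": 0,"y": 0,"z": 0.06,"spin": 0,"claw": 50}

```text
time_s: 7.6
ee_pos: [0.5615, -0.3007, 0.1587]
eef_rot: [-3.141, 0.007, 2.712]
force: [0.2, -0.1, 1.1]
grip_width: 0.0444
grip_force: 0.0
```

Call:
send_rows:
  targets:
    - {"x": -0.062,"y": 0.181,"z": 0,"spin": 0.0177,"claw": 50}
    - {"x": -0.062,"y": 0.181,"z": 0,"spin": 0.0177,"claw": 50}
    - {"x": -0.062,"y": 0.181,"z": 0,"spin": 0.0177,"claw": 50}
    - {"x": -0.062,"y": 0.181,"z": 0,"spin": 0.0177,"claw": 50}
    - {"x": -0.062,"y": 0.181,"z": 0,"spin": 0.0177,"claw": 50}
    - {"x": -0.062,"y": 0.181,"z": 0,"spin": 0.0177,"claw": 50}
    - {"x": -0.062,"y": 0.181,"z": 0,"spin": 0.0177,"claw": 50}
    - {"x": -0.062,"y": 0.181,"z": 0,"spin": 0.0177,"claw": 50}
    - {"x": -0.062,"y": 0.181,"z": 0,"spin": 0.0177,"claw": 50}
    - {"x": -0.062,"y": 0.181,"z": 0,"spin": 0.0177,"claw": 50}
    - {"x": -0.062,"y": 0.181,"z": 0,"spin": 0.0177,"claw": 50}
    - {"x": -0.062,"y": 0.181,"z": 0,"spin": 0.0177,"claw": 50}
    - {"x": 0,"y": 0,"z": 0,"spin": 0,"claw": 50}
    - {"x": 0,"y": 0,"z": 0,"spin": 0,"claw": 50}
    - {"x": 0,"y": 0,"z": 0,"spin": 0,"claw": 50}

```text
time_s: 9.1
ee_pos: [0.4117, 0.1338, 0.1531]
eef_rot: [-3.141, 0.0, 3.045]
force: [0.2, -0.6, -0.8]
grip_width: 0.0497
grip_force: 0.0
```

```bash
python3 w.py 125 .412 .134
```

```text
t 9.1 ee [0.4117 0.1338 0.1531] yaw 3.045
len 0.1249 mid [0.4118 0.1342] sleeve [0.4093 0.1345] 485 rodyaw -0.098 px [[260. 175.]]
move units [-0.012  0.004] spin -0.0
```

Call:
send_rows:
  targets:
    - {"x": -0.003,"y": 0.002,"z": -0.15,"spin": 0,"claw": 50}
    - {"x": 0,"y": 0,"z": -0.15,"spin": 0,"claw": 50}
    - {"x": 0,"y": 0,"z": -0.15,"spin": 0,"claw": 50}
    - {"x": 0,"y": 0,"z": -0.15,"spin": 0,"claw": 50}
    - {"x": 0,"y": 0,"z": -0.1,"spin": 0,"claw": 50}
    - {"x": 0,"y": 0,"z": -0.04,"spin": 0,"claw": 50}
    - {"x": 0,"y": 0,"z": 0,"spin": 0,"claw": 50}
    - {"x": 0,"y": 0,"z": 0,"spin": 0,"claw": 50}
    - {"x": 0,"y": 0,"z": 0,"spin": 0,"claw": 10}
    - {"x": 0,"y": 0,"z": 0,"spin": 0,"claw": 10}
    - {"x": 0,"y": 0,"z": 0,"spin": 0,"claw": 10}
    - {"x": 0,"y": 0,"z": 0,"spin": 0,"claw": 10}
    - {"x": 0,"y": 0,"z": 0,"spin": 0,"claw": 10}
    - {"x": 0,"y": 0,"z": 0,"spin": 0,"claw": 10}

```text
time_s: 10.55
ee_pos: [0.411, 0.1349, 0.0052]
eef_rot: [3.141, 0.0, 3.045]
force: [-1.4, 1.6, 4.4]
grip_width: 0.0178
grip_force: 25.0
```

Call:
send_rows:
  targets:
    - {"x": 0,"y": 0,"z": 0.1,"spin": 0,"claw": 10}
    - {"x": 0,"y": 0,"z": 0.15,"spin": 0,"claw": 10}
    - {"x": 0,"y": 0,"z": 0.2,"spin": 0,"claw": 10}
    - {"x": 0,"y": 0,"z": 0.2,"spin": 0,"claw": 10}
    - {"x": 0,"y": 0,"z": 0.1,"spin": 0,"claw": 10}
    - {"x": 0,"y": 0,"z": 0,"spin": 0,"claw": 10}

```text
time_s: 11.15
ee_pos: [0.4119, 0.1351, 0.1574]
eef_rot: [3.14, 0.004, 3.045]
force: [-0.7, 0.5, -1.7]
grip_width: 0.0174
grip_force: 25.0
```

Call:
send_rows:
  targets:
    - {"x": 0.049,"y": -0.184,"z": 0,"spin": -0.0163,"claw": 10}
    - {"x": 0.049,"y": -0.184,"z": 0,"spin": -0.0163,"claw": 10}
    - {"x": 0.049,"y": -0.184,"z": 0,"spin": -0.0163,"claw": 10}
    - {"x": 0.049,"y": -0.184,"z": 0,"spin": -0.0163,"claw": 10}
    - {"x": 0.049,"y": -0.184,"z": 0,"spin": -0.0163,"claw": 10}
    - {"x": 0.049,"y": -0.184,"z": 0,"spin": -0.0163,"claw": 10}
    - {"x": 0.049,"y": -0.184,"z": 0,"spin": -0.0163,"claw": 10}
    - {"x": 0.049,"y": -0.184,"z": 0,"spin": -0.0163,"claw": 10}
    - {"x": 0.049,"y": -0.184,"z": 0,"spin": -0.0163,"claw": 10}
    - {"x": 0.049,"y": -0.184,"z": 0,"spin": -0.0163,"claw": 10}
    - {"x": 0.049,"y": -0.184,"z": 0,"spin": -0.0163,"claw": 10}
    - {"x": 0.049,"y": -0.184,"z": 0,"spin": -0.0163,"claw": 10}
    - {"x": 0.049,"y": -0.184,"z": 0,"spin": -0.0163,"claw": 10}
    - {"x": 0,"y": 0,"z": 0,"spin": 0,"claw": 10}
    - {"x": 0,"y": 0,"z": 0,"spin": 0,"claw": 10}
    - {"x": 0,"y": 0,"z": 0,"spin": 0,"claw": 10}
    - {"x": 0,"y": 0,"z": 0,"spin": 0,"claw": 10}

```text
time_s: 12.85
ee_pos: [0.5383, -0.3425, 0.1549]
eef_rot: [3.141, -0.0, 2.714]
force: [-0.3, 0.3, -1.7]
grip_width: 0.0179
grip_force: 25.0
```

```bash
python3 - <<'E'
from h import *
o=get_obs(); im=camera("wrist"); cv2.imwrite("pics/case2.png",im)
print(o['ee_pos'],o['eef_rot'],o['time_s'],o['grip_width'])
E
```

```text
[ 0.53829252 -0.34246679  0.15488909] [ 3.14146021e+00 -3.44500016e-04  2.71374209e+00] 12.85 0.017884171979039874
```

View pics/case2.png

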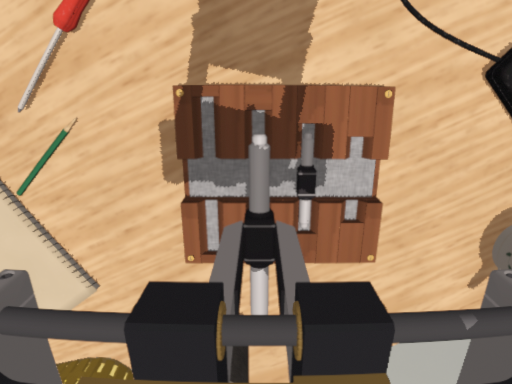

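rod_100 is seated in its trough, sleeve at (306,180). rod_125 is held over the next trough at (259,170).

Call:
send_rows:
  targets:
    - {"x": 0.005,"y": -0.009,"z": 0,"spin": 0,"claw": 10}
    - {"x": 0,"y": 0,"z": -0.15,"spin": 0,"claw": 10}
    - {"x": 0,"y": 0,"z": -0.15,"spin": 0,"claw": 10}
    - {"x": 0,"y": 0,"z": -0.1,"spin": 0,"claw": 10}
    - {"x": 0,"y": 0,"z": -0.1,"spin": 0,"claw": 10}
    - {"x": 0,"y": 0,"z": -0.05,"spin": 0,"claw": 10}
    - {"x": 0,"y": 0,"z": -0.05,"spin": 0,"claw": 10}
    - {"x": 0,"y": 0,"z": -0.035,"spin": 0,"claw": 10}
    - {"x": 0,"y": 0,"z": -0.035,"spin": 0,"claw": 10}
    - {"x": 0,"y": 0,"z": 0,"spin": 0,"claw": 10}
    - {"x": 0,"y": 0,"z": 0,"spin": 0,"claw": 10}

```text
time_s: 14.0
ee_pos: [0.5394, -0.3454, 0.0214]
eef_rot: [-3.142, 0.0, 2.712]
force: [0.3, -0.3, -0.6]
grip_width: 0.0178
grip_force: 25.0
```

Call:
send_rows:
  targets:
    - {"x": 0,"y": 0,"z": 0,"spin": 0,"claw": 32}
    - {"x": 0,"y": 0,"z": 0,"spin": 0,"claw": 32}
    - {"x": 0,"y": 0,"z": 0,"spin": 0,"claw": 32}
    - {"x": 0,"y": 0,"z": 0.05,"spin": 0,"claw": 32}
    - {"x": 0,"y": 0,"z": 0.15,"spin": 0,"claw": 32}
    - {"x": 0,"y": 0,"z": 0.2,"spin": 0,"claw": 32}
    - {"x": 0,"y": 0,"z": 0.2,"spin": 0,"claw": 50}
    - {"x": 0,"y": 0,"z": 0.07,"spin": 0,"claw": 50}

```text
time_s: 14.8
ee_pos: [0.5404, -0.3461, 0.1605]
eef_rot: [-3.14, 0.007, 2.713]
force: [-0.3, -0.0, -0.7]
grip_width: 0.0443
grip_force: 0.0
```

Call:
send_rows:
  targets:
    - {"x": 0.046,"y": 0.173,"z": 0,"spin": 0.0053,"claw": 50}
    - {"x": 0.046,"y": 0.173,"z": 0,"spin": 0.0053,"claw": 50}
    - {"x": 0.046,"y": 0.173,"z": 0,"spin": 0.0053,"claw": 50}
    - {"x": 0.046,"y": 0.173,"z": 0,"spin": 0.0053,"claw": 50}
    - {"x": 0.046,"y": 0.173,"z": 0,"spin": 0.0053,"claw": 50}
    - {"x": 0.046,"y": 0.173,"z": 0,"spin": 0.0053,"claw": 50}
    - {"x": 0.046,"y": 0.173,"z": 0,"spin": 0.0053,"claw": 50}
    - {"x": 0.046,"y": 0.173,"z": 0,"spin": 0.0053,"claw": 50}
    - {"x": 0.046,"y": 0.173,"z": 0,"spin": 0.0053,"claw": 50}
    - {"x": 0.046,"y": 0.173,"z": 0,"spin": 0.0053,"claw": 50}
    - {"x": 0.046,"y": 0.173,"z": 0,"spin": 0.0053,"claw": 50}
    - {"x": 0.046,"y": 0.173,"z": 0,"spin": 0.0053,"claw": 50}
    - {"x": 0.046,"y": 0.173,"z": 0,"spin": 0.0053,"claw": 50}
    - {"x": 0,"y": 0,"z": 0,"spin": 0,"claw": 50}
    - {"x": 0,"y": 0,"z": 0,"spin": 0,"claw": 50}
    - {"x": 0,"y": 0,"z": 0,"spin": 0,"claw": 50}

```text
time_s: 16.4
ee_pos: [0.6587, 0.1036, 0.155]
eef_rot: [-3.141, -0.0, 2.82]
force: [-0.7, -1.2, 0.5]
grip_width: 0.0499
grip_force: 0.0
```

```bash
python3 w.py 75 .6592 .104
```

```text
t 16.4 ee [0.6587 0.1036 0.155 ] yaw 2.82
len 0.0749 mid [0.6589 0.105 ] sleeve [0.6568 0.1054] 473 rodyaw -0.332 px [[261. 175.]]
move units [-0.009  0.009] spin -0.006
```

View pics/w75.png

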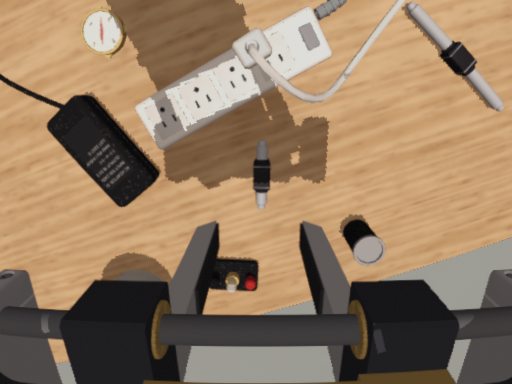

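rod_75 is at (261,175), 75 mm long with a grey and black finish (not purple). The strip and pot are clear of the fingers.

Call:
send_rows:
  targets:
    - {"x": -0.003,"y": 0.008,"z": -0.15,"spin": -0.005,"claw": 50}
    - {"x": 0,"y": 0,"z": -0.15,"spin": 0,"claw": 50}
    - {"x": 0,"y": 0,"z": -0.15,"spin": 0,"claw": 50}
    - {"x": 0,"y": 0,"z": -0.15,"spin": 0,"claw": 50}
    - {"x": 0,"y": 0,"z": -0.1,"spin": 0,"claw": 50}
    - {"x": 0,"y": 0,"z": -0.05,"spin": 0,"claw": 50}
    - {"x": 0,"y": 0,"z": 0,"spin": 0,"claw": 50}
    - {"x": 0,"y": 0,"z": 0,"spin": 0,"claw": 50}
    - {"x": 0,"y": 0,"z": 0,"spin": 0,"claw": 10}
    - {"x": 0,"y": 0,"z": 0,"spin": 0,"claw": 10}
    - {"x": 0,"y": 0,"z": 0,"spin": 0,"claw": 10}
    - {"x": 0,"y": 0,"z": 0,"spin": 0,"claw": 10}
    - {"x": 0,"y": 0,"z": 0,"spin": 0,"claw": 10}
    - {"x": 0,"y": 0,"z": 0,"spin": 0,"claw": 10}

```text
time_s: 17.85
ee_pos: [0.6583, 0.1061, 0.0053]
eef_rot: [3.142, 0.0, 2.813]
force: [-1.2, 0.8, 2.9]
grip_width: 0.0175
grip_force: 25.0
```

Call:
send_rows:
  targets:
    - {"x": 0,"y": 0,"z": 0.1,"spin": 0,"claw": 10}
    - {"x": 0,"y": 0,"z": 0.15,"spin": 0,"claw": 10}
    - {"x": 0,"y": 0,"z": 0.2,"spin": 0,"claw": 10}
    - {"x": 0,"y": 0,"z": 0.2,"spin": 0,"claw": 10}
    - {"x": 0,"y": 0,"z": 0.1,"spin": 0,"claw": 10}
    - {"x": 0,"y": 0,"z": 0,"spin": 0,"claw": 10}

```text
time_s: 18.45
ee_pos: [0.6594, 0.1062, 0.1584]
eef_rot: [3.139, 0.005, 2.813]
force: [0.1, -0.0, -0.7]
grip_width: 0.0177
grip_force: 25.0
```

Call:
send_rows:
  targets:
    - {"x": -0.035,"y": -0.163,"z": 0,"spin": -0.0057,"claw": 10}
    - {"x": -0.035,"y": -0.163,"z": 0,"spin": -0.0057,"claw": 10}
    - {"x": -0.035,"y": -0.163,"z": 0,"spin": -0.0057,"claw": 10}
    - {"x": -0.035,"y": -0.163,"z": 0,"spin": -0.0057,"claw": 10}
    - {"x": -0.035,"y": -0.163,"z": 0,"spin": -0.0057,"claw": 10}
    - {"x": -0.035,"y": -0.163,"z": 0,"spin": -0.0057,"claw": 10}
    - {"x": -0.035,"y": -0.163,"z": 0,"spin": -0.0057,"claw": 10}
    - {"x": -0.035,"y": -0.163,"z": 0,"spin": -0.0057,"claw": 10}
    - {"x": -0.035,"y": -0.163,"z": 0,"spin": -0.0057,"claw": 10}
    - {"x": -0.035,"y": -0.163,"z": 0,"spin": -0.0057,"claw": 10}
    - {"x": -0.035,"y": -0.163,"z": 0,"spin": -0.0057,"claw": 10}
    - {"x": 0,"y": 0,"z": 0,"spin": 0,"claw": 10}
    - {"x": 0,"y": 0,"z": 0,"spin": 0,"claw": 10}
    - {"x": 0,"y": 0,"z": 0,"spin": 0,"claw": 10}
    - {"x": 0,"y": 0,"z": 0,"spin": 0,"claw": 10}

```text
time_s: 19.95
ee_pos: [0.5815, -0.2514, 0.1546]
eef_rot: [3.142, -0.001, 2.716]
force: [-0.0, -0.1, -0.8]
grip_width: 0.0178
grip_force: 25.0
```

Call:
send_rows:
  targets:
    - {"x": -0.003,"y": -0.009,"z": 0,"spin": -0.002,"claw": 10}
    - {"x": 0,"y": 0,"z": -0.15,"spin": 0,"claw": 10}
    - {"x": 0,"y": 0,"z": -0.15,"spin": 0,"claw": 10}
    - {"x": 0,"y": 0,"z": -0.1,"spin": 0,"claw": 10}
    - {"x": 0,"y": 0,"z": -0.1,"spin": 0,"claw": 10}
    - {"x": 0,"y": 0,"z": -0.05,"spin": 0,"claw": 10}
    - {"x": 0,"y": 0,"z": -0.05,"spin": 0,"claw": 10}
    - {"x": 0,"y": 0,"z": -0.035,"spin": 0,"claw": 10}
    - {"x": 0,"y": 0,"z": -0.035,"spin": 0,"claw": 10}
    - {"x": 0,"y": 0,"z": 0,"spin": 0,"claw": 10}
    - {"x": 0,"y": 0,"z": 0,"spin": 0,"claw": 10}

```text
time_s: 21.05
ee_pos: [0.5808, -0.2544, 0.0214]
eef_rot: [-3.142, 0.0, 2.711]
force: [-0.2, -0.2, -1.7]
grip_width: 0.0176
grip_force: 25.0
```

Call:
send_rows:
  targets:
    - {"x": 0,"y": 0,"z": 0,"spin": 0,"claw": 32}
    - {"x": 0,"y": 0,"z": 0,"spin": 0,"claw": 32}
    - {"x": 0,"y": 0,"z": 0,"spin": 0,"claw": 32}
    - {"x": 0,"y": 0,"z": 0.05,"spin": 0,"claw": 32}
    - {"x": 0,"y": 0,"z": 0.15,"spin": 0,"claw": 32}
    - {"x": 0,"y": 0,"z": 0.2,"spin": 0,"claw": 32}
    - {"x": 0,"y": 0,"z": 0.2,"spin": 0,"claw": 45}
    - {"x": 0,"y": 0,"z": 0.07,"spin": 0,"claw": 45}

```text
time_s: 21.85
ee_pos: [0.5819, -0.2549, 0.1605]
eef_rot: [-3.141, 0.007, 2.711]
force: [-0.8, 0.0, -0.0]
grip_width: 0.0436
grip_force: 0.0
```

Call:
send_rows:
  targets:
    - {"x": 0.0073,"y": 0.183,"z": 0,"spin": 0.0388,"claw": 45}
    - {"x": 0.0073,"y": 0.183,"z": 0,"spin": 0.0388,"claw": 45}
    - {"x": 0.0073,"y": 0.183,"z": 0,"spin": 0.0388,"claw": 45}
    - {"x": 0.0073,"y": 0.183,"z": 0,"spin": 0.0388,"claw": 45}
    - {"x": 0.0073,"y": 0.183,"z": 0,"spin": 0.0388,"claw": 45}
    - {"x": 0.0073,"y": 0.183,"z": 0,"spin": 0.0388,"claw": 45}
    - {"x": 0.0073,"y": 0.183,"z": 0,"spin": 0.0388,"claw": 45}
    - {"x": 0.0073,"y": 0.183,"z": 0,"spin": 0.0388,"claw": 45}
    - {"x": 0.0073,"y": 0.183,"z": 0,"spin": 0.0388,"claw": 45}
    - {"x": 0.0073,"y": 0.183,"z": 0,"spin": 0.0388,"claw": 45}
    - {"x": 0.0073,"y": 0.183,"z": 0,"spin": 0.0388,"claw": 45}
    - {"x": 0.0073,"y": 0.183,"z": 0,"spin": 0.0388,"claw": 45}
    - {"x": 0.0073,"y": 0.183,"z": 0,"spin": 0.0388,"claw": 45}
    - {"x": 0.0073,"y": 0.183,"z": 0,"spin": 0.0388,"claw": 45}
    - {"x": 0.0073,"y": 0.183,"z": 0,"spin": 0.0388,"claw": 45}
    - {"x": 0.0073,"y": 0.183,"z": 0,"spin": 0.0388,"claw": 45}
    - {"x": 0,"y": 0,"z": 0,"spin": 0,"claw": 45}
    - {"x": 0,"y": 0,"z": 0,"spin": 0,"claw": 45}
    - {"x": 0,"y": 0,"z": 0,"spin": 0,"claw": 45}

```text
time_s: 23.75
ee_pos: [0.6041, 0.3303, 0.155]
eef_rot: [-3.141, -0.0, -2.598]
force: [0.6, 0.2, 0.0]
grip_width: 0.0448
grip_force: 0.0
```

```bash
python3 w.py 150 .604 .3315
```

```text
t 23.75 ee [0.6041 0.3303 0.155 ] yaw -2.598
len 0.1621 mid [0.6003 0.3296] sleeve [0.6044 0.3315] 471 rodyaw 0.549 px [[261. 179.]]
move units [0.001 0.006] spin 0.004
```

View pics/w150.png

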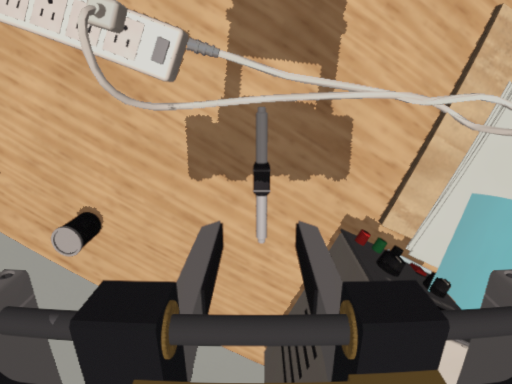

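rod_150 is at (261,179) with its sleeve clear and its end just short of the cable at (262,105). The bench supply is near on the right, so I'm checking the body clearance before descending.

```bash
python3 - <<'E'
from h import *
md=model("top"); a=3.687; c=np.array([.605,.332])
tx=np.array([np.cos(a),np.sin(a)]); ty=np.array([np.sin(a),-np.cos(a)])
px=np.array([[153,248],[155,245],[144,252],[141,134],[145,256],[122,247]])/1.5625
for z in(0,.14):
    for p,w in zip(px,ray(md,px,z)): print(z,(p*1.5625).round(),w.round(3),'along tx',((w[:2]-c)@tx).round(3),'ty',((w[:2]-c)@ty).round(3))
mw=model("wrist")
for z in(0,.05,.1,.14):
    for p in((345,232),(362,237),(272,345)): w=ray(mw,p,z)[0]; print(z,p,w.round(3),((w[:2]-c)@tx).round(3),((w[:2]-c)@ty).round(3))
# cable height by two views: wrist px above rod end vs top view
im=camera("side"); cv2.imwrite("pics/side2.png",cv2.resize(im[60:190,160:340],None,fx=4,fy=4,interpolation=cv2.INTER_CUBIC))
E
```

```text
0 [153. 248.] [0.612 0.447 0.   ] along tx -0.066 ty 0.094
0 [155. 245.] [0.618 0.443 0.   ] along tx -0.068 ty 0.089
0 [144. 252.] [0.606 0.463 0.   ] along tx -0.068 ty 0.112
0 [141. 134.] [0.818 0.479 0.   ] along tx -0.259 ty 0.015
0 [145. 256.] [0.599 0.461 0.   ] along tx -0.061 ty 0.113
0 [122. 247.] [0.615 0.504 0.   ] along tx -0.098 ty 0.142
0.14 [153. 248.] [0.59  0.397 0.14 ] along tx -0.021 ty 0.063
0.14 [155. 245.] [0.595 0.394 0.14 ] along tx -0.024 ty 0.058
0.14 [144. 252.] [0.584 0.412 0.14 ] along tx -0.024 ty 0.079
0.14 [141. 134.] [0.773 0.426 0.14 ] along tx -0.193 ty -0.007
0.14 [145. 256.] [0.578 0.41  0.14 ] along tx -0.017 ty 0.081
0.14 [122. 247.] [0.593 0.448 0.14 ] along tx -0.05 ty 0.106
0 (345, 232) [0.612 0.451 0.   ] -0.068 0.098
0 (362, 237) [0.607 0.472 0.   ] -0.075 0.119
0 (272, 345) [0.798 0.466 0.   ] -0.234 0.014
0.05 (345, 232) [0.601 0.426 0.05 ] -0.045 0.083
0.05 (362, 237) [0.596 0.444 0.05 ] -0.051 0.101
0.05 (272, 345) [0.758 0.439 0.05 ] -0.186 0.012
0.1 (345, 232) [0.589 0.402 0.1  ] -0.022 0.068
0.1 (362, 237) [0.585 0.417 0.1  ] -0.027 0.083
0.1 (272, 345) [0.718 0.412 0.1  ] -0.138 0.01
0.14 (345, 232) [0.579 0.382 0.14 ] -0.004 0.056
0.14 (362, 237) [0.576 0.394 0.14 ] -0.008 0.068
0.14 (272, 345) [0.687 0.39  0.14 ] -0.1 0.008
```

View pics/side2.png

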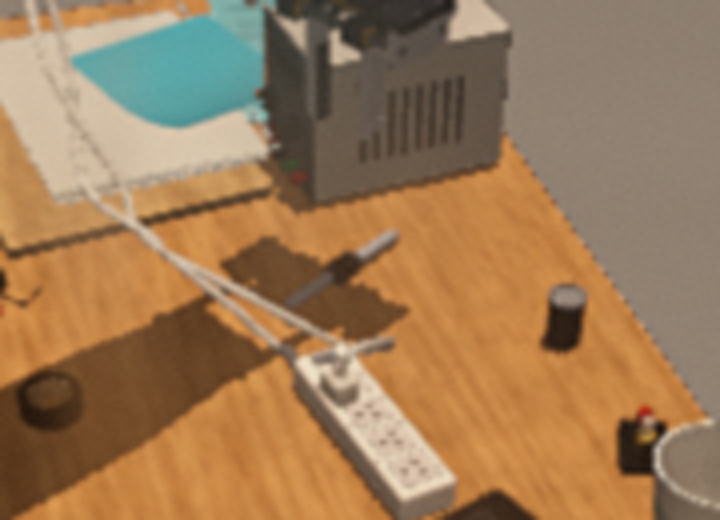

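The supply's corner is about 29 mm beyond the body along the tool's x, so descending is clear. The cable lies just off the rod's end, so I'll draw the rod back a little while lifting.

Call:
send_rows:
  targets:
    - {"x": 0.005,"y": 0.008,"z": -0.1,"spin": 0.003,"claw": 45}
    - {"x": 0,"y": 0,"z": -0.15,"spin": 0,"claw": 45}
    - {"x": 0,"y": 0,"z": -0.15,"spin": 0,"claw": 45}
    - {"x": 0,"y": 0,"z": -0.15,"spin": 0,"claw": 45}
    - {"x": 0,"y": 0,"z": -0.1,"spin": 0,"claw": 45}
    - {"x": 0,"y": 0,"z": -0.07,"spin": 0,"claw": 45}
    - {"x": 0,"y": 0,"z": -0.03,"spin": 0,"claw": 45}
    - {"x": 0,"y": 0,"z": 0,"spin": 0,"claw": 45}
    - {"x": 0,"y": 0,"z": 0,"spin": 0,"claw": 45}
    - {"x": 0,"y": 0,"z": 0,"spin": 0,"claw": 10}
    - {"x": 0,"y": 0,"z": 0,"spin": 0,"claw": 10}
    - {"x": 0,"y": 0,"z": 0,"spin": 0,"claw": 10}
    - {"x": 0,"y": 0,"z": 0,"spin": 0,"claw": 10}
    - {"x": 0,"y": 0,"z": 0,"spin": 0,"claw": 10}
    - {"x": 0,"y": 0,"z": 0,"spin": 0,"claw": 10}

```text
time_s: 25.35
ee_pos: [0.6051, 0.333, 0.0053]
eef_rot: [3.142, 0.0, -2.592]
force: [-0.9, 0.2, 2.8]
grip_width: 0.0181
grip_force: 25.0
```

Call:
send_rows:
  targets:
    - {"x": 0.01,"y": 0.006,"z": 0.01,"spin": 0,"claw": 10}
    - {"x": 0.02,"y": 0.012,"z": 0.01,"spin": 0,"claw": 10}
    - {"x": 0.02,"y": 0.012,"z": 0.02,"spin": 0,"claw": 10}
    - {"x": 0,"y": 0,"z": 0.05,"spin": 0,"claw": 10}
    - {"x": 0,"y": 0,"z": 0.15,"spin": 0,"claw": 10}
    - {"x": 0,"y": 0,"z": 0.2,"spin": 0,"claw": 10}
    - {"x": 0,"y": 0,"z": 0.2,"spin": 0,"claw": 10}
    - {"x": 0,"y": 0,"z": 0.11,"spin": 0,"claw": 10}
    - {"x": 0,"y": 0,"z": 0,"spin": 0,"claw": 10}
    - {"x": 0,"y": 0,"z": 0,"spin": 0,"claw": 10}

```text
time_s: 26.35
ee_pos: [0.6148, 0.3388, 0.1545]
eef_rot: [3.142, -0.0, -2.592]
force: [-0.3, -0.3, -2.2]
grip_width: 0.0178
grip_force: 25.0
```

Call:
send_rows:
  targets:
    - {"x": -0.0253,"y": -0.1918,"z": 0,"spin": -0.0328,"claw": 10}
    - {"x": -0.0253,"y": -0.1918,"z": 0,"spin": -0.0328,"claw": 10}
    - {"x": -0.0253,"y": -0.1918,"z": 0,"spin": -0.0328,"claw": 10}
    - {"x": -0.0253,"y": -0.1918,"z": 0,"spin": -0.0328,"claw": 10}
    - {"x": -0.0253,"y": -0.1918,"z": 0,"spin": -0.0328,"claw": 10}
    - {"x": -0.0253,"y": -0.1918,"z": 0,"spin": -0.0328,"claw": 10}
    - {"x": -0.0253,"y": -0.1918,"z": 0,"spin": -0.0328,"claw": 10}
    - {"x": -0.0253,"y": -0.1918,"z": 0,"spin": -0.0328,"claw": 10}
    - {"x": -0.0253,"y": -0.1918,"z": 0,"spin": -0.0328,"claw": 10}
    - {"x": -0.0253,"y": -0.1918,"z": 0,"spin": -0.0328,"claw": 10}
    - {"x": -0.0253,"y": -0.1918,"z": 0,"spin": -0.0328,"claw": 10}
    - {"x": -0.0253,"y": -0.1918,"z": 0,"spin": -0.0328,"claw": 10}
    - {"x": -0.0253,"y": -0.1918,"z": 0,"spin": -0.0328,"claw": 10}
    - {"x": -0.0253,"y": -0.1918,"z": 0,"spin": -0.0328,"claw": 10}
    - {"x": -0.0253,"y": -0.1918,"z": 0,"spin": -0.0328,"claw": 10}
    - {"x": -0.0253,"y": -0.1918,"z": 0,"spin": -0.0328,"claw": 10}
    - {"x": -0.0253,"y": -0.1918,"z": 0,"spin": -0.0328,"claw": 10}
    - {"x": -0.0253,"y": -0.1918,"z": 0,"spin": -0.0328,"claw": 10}
    - {"x": -0.0253,"y": -0.1918,"z": 0,"spin": -0.0328,"claw": 10}
    - {"x": 0,"y": 0,"z": 0,"spin": 0,"claw": 10}

```text
time_s: 28.35
ee_pos: [0.5168, -0.3934, 0.1523]
eef_rot: [3.141, -0.003, 2.706]
force: [-0.3, 0.4, -1.9]
grip_width: 0.0174
grip_force: 25.0
```

Call:
send_rows:
  targets:
    - {"x": 0,"y": 0,"z": 0,"spin": 0,"claw": 10}
    - {"x": 0,"y": 0,"z": 0,"spin": 0,"claw": 10}
    - {"x": 0,"y": 0,"z": 0,"spin": 0,"claw": 10}

```text
time_s: 28.65
ee_pos: [0.5192, -0.3888, 0.1547]
eef_rot: [3.141, -0.001, 2.714]
force: [-1.1, -0.7, -1.3]
grip_width: 0.018
grip_force: 25.0
```

```bash
python3 - <<'E'
from h import *
o=get_obs(); im=camera("wrist"); cv2.imwrite("pics/case3.png",im)
print(o['ee_pos'],o['eef_rot'],o['time_s'],o['grip_width'])
E
```

```text
[ 0.51915436 -0.38884605  0.15466388] [ 3.14132138e+00 -7.35664695e-04  2.71370180e+00] 28.65 0.018046295830760967
```

View pics/case3.png

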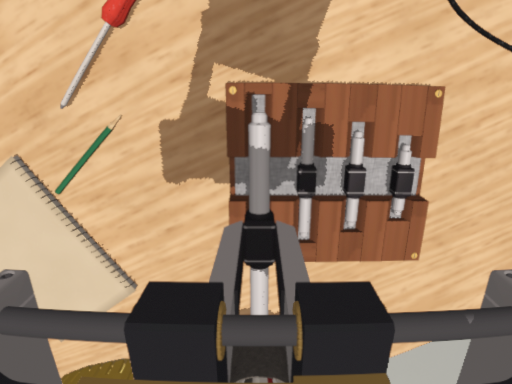

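Three rods are seated with sleeves at (307,178), (355,178) and (402,179). rod_150 is over its trough at (259,170).

Call:
send_rows:
  targets:
    - {"x": -0.003,"y": -0.004,"z": 0,"spin": 0,"claw": 10}
    - {"x": 0,"y": 0,"z": -0.15,"spin": 0,"claw": 10}
    - {"x": 0,"y": 0,"z": -0.15,"spin": 0,"claw": 10}
    - {"x": 0,"y": 0,"z": -0.1,"spin": 0,"claw": 10}
    - {"x": 0,"y": 0,"z": -0.1,"spin": 0,"claw": 10}
    - {"x": 0,"y": 0,"z": -0.05,"spin": 0,"claw": 10}
    - {"x": 0,"y": 0,"z": -0.05,"spin": 0,"claw": 10}
    - {"x": 0,"y": 0,"z": -0.035,"spin": 0,"claw": 10}
    - {"x": 0,"y": 0,"z": -0.035,"spin": 0,"claw": 10}
    - {"x": 0,"y": 0,"z": 0,"spin": 0,"claw": 10}
    - {"x": 0,"y": 0,"z": 0,"spin": 0,"claw": 10}

```text
time_s: 29.8
ee_pos: [0.5184, -0.3909, 0.0215]
eef_rot: [-3.141, 0.0, 2.712]
force: [0.2, 0.3, -0.9]
grip_width: 0.018
grip_force: 25.0
```

Call:
send_rows:
  targets:
    - {"x": 0,"y": 0,"z": 0,"spin": 0,"claw": 32}
    - {"x": 0,"y": 0,"z": 0,"spin": 0,"claw": 32}
    - {"x": 0,"y": 0,"z": 0,"spin": 0,"claw": 32}
    - {"x": 0,"y": 0,"z": 0.05,"spin": 0,"claw": 32}
    - {"x": 0,"y": 0,"z": 0.15,"spin": 0,"claw": 32}
    - {"x": 0,"y": 0,"z": 0.2,"spin": 0,"claw": 32}
    - {"x": 0,"y": 0,"z": 0.2,"spin": 0,"claw": 45}
    - {"x": 0,"y": 0,"z": 0.2,"spin": 0,"claw": 45}
    - {"x": 0,"y": 0,"z": 0.05,"spin": 0,"claw": 45}
    - {"x": 0,"y": 0,"z": 0,"spin": 0,"claw": 45}
    - {"x": 0,"y": 0,"z": 0,"spin": 0,"claw": 45}

```text
time_s: 30.9
ee_pos: [0.5179, -0.3905, 0.1898]
eef_rot: [3.141, -0.002, 2.712]
force: [-0.1, -0.1, -1.0]
grip_width: 0.0449
grip_force: 0.0
```

```bash
python3 - <<'E'
from h import *
o=get_obs(); md=model("wrist"); im=camera("wrist"); cv2.imwrite("pics/case4.png",cv2.resize(im,(800,600)))
C=np.array([.5497,-.3217]); a=-.429; R=np.array([[np.cos(a),-np.sin(a)],[np.sin(a),np.cos(a)]])
L=cv2.cvtColor(im,cv2.COLOR_BGR2LAB)[...,0]
y,x=np.mgrid[:384,:512]
P=(ray(md,np.c_[x.ravel(),y.ravel()],.033)[:,:2]-C)@R
P=P.reshape(384,512,2)
for n,t in((75,.075),(100,.025),(125,-.025),(150,-.075)):
    m=(abs(P[...,0])<.022)&(abs(P[...,1]-t)<.02)&(L<50)&(y<270)
    q=P[m].astype(np.float32); r=cv2.minAreaRect(q); print(n,m.sum(),np.round(r[0],4),np.round(r[1],4))
print(o['ee_pos'],o['time_s'])
E
```

```text
75 289 [0.0004 0.0752] [0.0391 0.038 ]
100 226 [0.0006 0.0248] [0.039  0.0376]
125 434 [ 0.0006 -0.025 ] [0.0383 0.0375]
150 396 [ 0.0011 -0.0748] [0.0391 0.0363]
[ 0.51789967 -0.39047494  0.18979359] 30.9
```

View pics/case4.png

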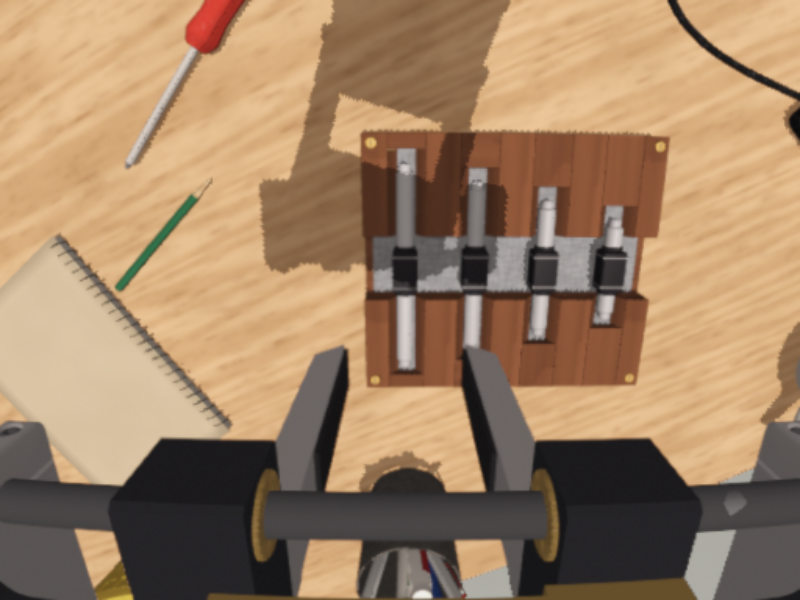

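All four rods lie in their own troughs, with sleeves at (405,267), (475,267), (543,267) and (611,268). They sit parallel to the case and the gripper is free above. Handing in.

```bash
python3 -c "
from station import *
print(hand_in())"
```

```text
the job is handed in; nothing more can be done
None
```

All four rods are back in their own troughs, shortest to longest, with the compass, tape and film pot left alone; I handed the job in at about 31 s, and no verdict came back.

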